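Lock and scan out a specimen case

ROBOT

A 6-joint arm with a two-finger parallel gripper is mounted at the origin on the work surface. World frame = base frame: x ahead of the robot, y to its left, z up, the work surface at z = 0. Lengths are in m, angles in degrees, forces in N, time in s.
With the tool pointing down it reaches from about 0.25 to 0.725 m from the base axis. Payload 9.7 kg.
Tool frame: the origin (TCP) lies midway between the tips of the shut fingers; the grasp point (between the pads) lies 19 mm behind it; z points along the fingers, y is the line along which they close (so a half turn about z gives the same grasp; the last joint's range is limited). The gripper opens to 85 mm and grips with 20 to 120 N. Pads are 22 mm wide; open, the fingers measure 114 mm over their backs; the gripper's body (76 mm by 85 mm) begins 54 mm behind the grasp point. The pads swing forward as they close: fully open they stand 13 mm farther back than shut.
Start: joints at [71.219, 4.979, 10.078, 95.1, 0, 90], TCP at [0.177, 0.521, 0.231] pointing down, gripper open.
Joint ranges: [-179.16, 179.16], [-48.56, 103.87], [-65.8, 70.77], [-126.05, 130.52], [-82.76, 87.17], [-180, 180]. Speed limits (degrees/s): [127.2, 127.2, 147.25, 180, 180, 180].

INTERFACE

Orientations are given as [roll, pitch, yaw] about the fixed x, y, z axes, in that order (R = Rz(yaw) Ry(pitch) Rx(roll)).
In Python, from workcell import readout, imaging, bot, spotter gives the robot as it stands.
- The arm moves only by the shell command python3 -m jog 'ROWS' [FORCE]. ROWS is JSON, a list of rows, each an object with "rotation": the turn, a rotation vector about the world's x, y, z in degrees, a list of three; "translation": the shift along the world's x, y, z in mm, a list of three; "grip": the finger opening in mm, from 0 to 85.4. In form: [{"rotation": [wx, wy, wz], "translation": [dx, dy, dz], "grip": grip}, ...]. A call has 1 to 20 rows; each row is the pose to reach, as a shift and turn from the pose commanded when the call began; what a row does not reach only later rows make up. A row lasts 1/10 s, in which the tool goes at most 50 mm and 8.59 degrees, less where a joint would pass 70% of its speed; a pose out of reach is approached as far as the arm can. A call with a gripper value outside its range is refused whole. The fingers move at their own pace and stop on an object; FORCE is the grip in N (left out, the last holds). Time passes only in rows, so rows that repeat a pose let the fingers close. It gives the time, the measured TCP pose, the force, the opening and the grip force at its end, in the units of the state.
- readout.get_obs(): the state, without advancing time (a new reading comes with each control period).
- imaging.camera(name): name is "scene" or "top" or "wrist"; returns (picture, depth): 400x640x3 uint8, red, green, blue; 400x640 float32, m along the optical axis (not along the pixel's ray), 0 where there is no reading.
- imaging.camera_info(name): a dict with "vertical_fov" (degrees; the focal length in pixels is half the picture's height over the tangent of half this angle, whatever the lens; pixels are square), "cx", "cy" (the principal point, pixels), "extrinsics" (4x4, takes a point from camera to world coordinates); the wrist camera has in their place "tool_from_camera" (4x4, takes a point from camera to tool coordinates, whose origin is the TCP and whose axes are the flange's). Camera axes: x right, y down, z forward; pixel columns grow to the right and rows downward; lengths in m; the calibration is good to about 2 mm. A picture is of the moment at which its call begins: read the wrist's pose just before it. camera_info takes no time and is no camera call.
- bot.job_done(): hands the job in; it is judged then, once.
Trained networks look in the newest picture that a camera, given by its name, has taken for a name from the list of things; names that differ only in an ending like _2 or _b are one class to them, and where a whole thing is asked for, a point or a joint stands for the part that bears it (a point fixed in the world has none). Each returns a list of dicts, best first, with "confidence" (0 to 1); they miss things now and then, are a little off and sometimes report something else, mostly with a low value. They report only what shows in the picture. A call takes as long as a camera call. They do not tell look-alikes from the thing itself.
- spotter.spot_in(camera, target): "box" ([centre column, centre row, width, height] in pixels, round what is visible of it).
- spotter.mark_of(camera, target): "uv" ([column, row] in pixels: a listed point, or the origin of a listed thing).
The state is a dict: "time": time; "q": joint angles; "qd": joint speeds; "joint_efforts": joint torques, N m; "ee_pos": TCP position; "tcp_rot": TCP orientation; "wrist_force": force on the tool from outside, world axes, zero at the start; "torque": the same for the moment, N m; "opening": finger opening in m; "grasp_force": force on a finger pad.
Only numpy, scipy, OpenCV 4.12 (cv2) and the standard library are available. Lean on these libraries where they do the work, as an engineer would, in place of code of your own. Each camera call takes 0.05 s, during which the arm holds its last target. There are 200 camera calls.

TASK

Shut the specimen case's lid, then swing the hasp fully home over its brass catch. Then take the yellow scanner, aim its beam at the middle of the barcode label on the shut lid from about ten centimetres and hold it steady there for a full second, and finally lay the scanner down level on the middle of its blue mat. Leave the other things on the table undisturbed.

Things in the scene. Friction and masses are not known exactly. Their poses are not given: they have to be found in the camera images.
- case: dark grey specimen case, 150 (x) x 200 (y) mm, walls 75 mm high, top of the shut lid at 85 mm; fixed to the table. Origin: centre of its underside; z up; its -x side is the front with the hasp, its +x side carries the lid's hinge.
- lid (a joint): angle of the case's lid about its hinge (rad): 0 = shut, flat on the walls; about 1.57 = upright. A stiff hinge: it stays where it is left. The lid is a blue-grey plate 150 mm from hinge to free edge, 204 mm wide, 10 mm thick.
- lid_hinge (a point): middle of the lid's hinge line (which runs along the case's y), at the case's far (+x) edge, 80 mm above the table, at mid thickness of the lid. Site axes turn with the lid: its own -x points to the free edge, z out of its outer (top) face.
- lid_edge (a point): middle of the lid's free edge, mid thickness, 150 mm from the hinge.
- label (a point): centre of the white barcode label on the lid's outer face, 64 mm (along the case's y) x 40 mm, 42 mm from the hinge line; its z is the label's normal, pointing up once the lid is shut. A brass staple (the catch, 16 mm high, 16 mm wide) stands on the lid 118 mm from the hinge line.
- hasp (a joint): angle of the zinc hasp plate about its hinge (rad): 0 = lying flat on the shut lid with its slot over the brass staple; 1.57 = standing upright; above that it leans outward in front of the case. A stiff hinge: it stays where it is left.
- hasp_hinge (a point): middle of the hasp's hinge line (along the case's y), at the case's front edge, 78 mm from the case's centre, 89 mm above the table. The point's own x points along the plate to its tip.
- hasp_tip (a point): middle of the hasp's free end, 85 mm from its hinge; the plate is 44 mm wide, 4 mm thick, with the slot 24 to 46 mm from the hinge.
- scanner: loose yellow hand scanner with a black head, 150 mm long, 0.2 kg, lying on the table. Origin: centre of its underside; x along it towards the head, z up. Its handle, x = -75 to 45 mm, is 36 mm wide and 32 mm high: grip it across near the origin. The head (62 mm wide) reaches from x = 30 to 81 mm and is 69 mm high.
- lens: the scanner's red window, on the head's underside, 65 mm ahead of and 32 mm above the scanner's origin, 46 x 24 mm. Its own x axis is the beam, which leaves the window forwards and 0.96 rad (55 degrees) downwards while the scanner is level.
- mat: blue mat for the scanner, 190 (x) x 100 (y) x 3 mm thick, fixed to the table. Origin: centre of its underside.
- amethyst: violet six-sided crystal tower, 66 mm across, 115 mm tall, upright; origin at the centre of its underside. Bystander.
- quartz: pink six-sided crystal point, 52 mm across, 75 mm tall, upright beside the case's front; origin under its centre. Bystander.
- basket: white plastic basket of tumbled stones, 110 x 90 x 50 mm tall; origin under its centre, x along its 110 mm side. Bystander.
- tape: brown roll of packing tape lying flat, 84 mm across, 50 mm high; origin under its centre. Bystander.
- bottle: clear capped bottle, 56 mm across, 150 mm tall, upright; origin under its centre. Bystander.
- carton: closed cardboard carton, 120 x 100 x 80 mm tall; origin under its centre. Bystander.
There are look-alikes about, which are no part of the job. Of the things shaped like the mat, the blue one is meant.

How it is judged:
By the outcome, as a careful person would: the job done as asked, in the order asked, and still so for the second after the job is handed in, with the robot touching nothing.
It also fails if it takes over 72 s, if anything falls off the work surface, if the arm or the gripper's body presses on something with over 40 N, if the wrist force passes 120 N, or if a joint passes its speed limit or range.

## Working session

There is one attempt and no reset: what is moved stays moved. The work goes in short steps, Python scripts to look and compute and a shell command to move; the robot and the scene stay as the last step left them, time stands still between calls to the robot, and variables do not carry over. Pictures are saved under pics/ and viewed, at most 10 in all, crops included, and the job is handed in when it is done.

```bash
ls; mkdir -p pics; cat > h.py <<'E'
import numpy as np, cv2
from workcell import readout, imaging, bot, spotter
from scipy.spatial.transform import Rotation as R
def K(n):
    i=imaging.camera_info(n); f=200/np.tan(np.radians(i["vertical_fov"])/2); return i,f
def T(n):
    i,f=K(n)
    if n!="wrist": return np.array(i["extrinsics"])
    o=readout.get_obs(); M=np.eye(4); M[:3,3]=o["ee_pos"]; M[:3,:3]=R.from_euler('xyz',o["tcp_rot"],degrees=True).as_matrix()
    return M@np.array(i["tool_from_camera"])
def cloud(n,d,M):
    i,f=K(n); v,u=np.mgrid[:400,:640]
    P=np.stack([(u-i["cx"])/f*d,(v-i["cy"])/f*d,d],-1)
    return P@M[:3,:3].T+M[:3,3]
def at(P,d,u,v,r=2):
    s=np.s_[int(v)-r:int(v)+r+1,int(u)-r:int(u)+r+1]; m=d[s]>0
    return np.median(P[s][m],0) if m.any() else None
def snap(n,fn=None):
    M=T(n); p,d=imaging.camera(n)
    if fn: cv2.imwrite(f"pics/{fn}.png",p[...,::-1])
    return p,d,cloud(n,d,M),M
E
python3 - <<'E'
from h import *
print(readout.get_obs())
np.set_printoptions(precision=3,suppress=True)
for n in ["scene","top"]:
    p,d,P,M=snap(n,n); print(n,K(n)[1],M,imaging.camera_info(n)); np.savez(f"{n}.npz",p=p,d=d,P=P)
    for t in ["case","lid_hinge","lid_edge","label","hasp_hinge","hasp_tip","scanner","lens","mat","amethyst","quartz","basket","tape","bottle","carton"]:
        for r in spotter.mark_of(n,t)[:3]:
            u,v=r["uv"]; 
            print(t,np.round(r["uv"]),round(r["confidence"],2), at(P,d,u,v) if 2<u<637 and 2<v<397 else None)
E
```

```text
pics
{'time': 0.0, 'q': array([7.12184915e+01, 5.01117964e+00, 1.00349251e+01, 9.50978941e+01,
       5.41534313e-04, 9.00015723e+01]), 'qd': array([-0.03007111, -0.08928123, -0.00124135,  0.07402277,  0.05190502,
       -0.2124871 ]), 'joint_efforts': array([-1.69666869e-04, -5.20388567e+01,  4.64805114e+01,  1.63569627e-02,
        1.37831626e-05,  6.21069532e-06]), 'ee_pos': array([0.17700664, 0.52051254, 0.23058651]), 'tcp_rot': array([-1.79925851e+02, -5.39499032e-04,  1.61216918e+02]), 'wrist_force': array([0.10805854, 0.04435006, 0.52059414]), 'torque': array([0.02164283, 0.00471747, 0.01068939]), 'grasp_force': 0.0, 'opening': 0.08541139033663078}
scene 386.54143733277687 [[-0.747  0.543 -0.382  1.006]
 [ 0.664  0.62  -0.418  0.487]
 [ 0.01  -0.566 -0.824  1.166]
 [ 0.     0.     0.     1.   ]] {'vertical_fov': 54.71489989841223, 'cx': 321.01036837737774, 'cy': 202.19493752615898, 'extrinsics': array([[-0.747,  0.543, -0.382,  1.006],
       [ 0.664,  0.62 , -0.418,  0.487],
       [ 0.01 , -0.566, -0.824,  1.166],
       [ 0.   ,  0.   ,  0.   ,  1.   ]])}
case [354. 274.] 0
[... 1681 characters left out ...]
] 0.2 [0.508 0.242 0.008]
hasp_tip [274. 193.] 0.66 [0.562 0.183 0.027]
hasp_tip [288. 157.] 0.6 [0.713 0.129 0.   ]
scanner [346. 207.] 0.6 [ 0.498 -0.103  0.033]
lens [417. 218.] 0.42 [ 0.456 -0.391  0.002]
mat [369. 257.] 0.89 [ 0.301 -0.198  0.002]
mat [470. 246.] 0.8 [ 0.337 -0.606  0.003]
amethyst [258. 192.] 0.58 [0.542 0.216 0.218]
amethyst [383. 208.] 0.52 [ 0.488 -0.249  0.09 ]
quartz [308. 172.] 0.67 [0.64  0.043 0.063]
quartz [289. 158.] 0.25 [0.71  0.121 0.001]
basket [367. 163.] 0.61 [ 0.674 -0.19   0.037]
tape [271. 152.] 0.64 [ 0.737  0.204 -0.   ]
tape [262. 202.] 0.53 [0.512 0.215 0.139]
bottle [230. 180.] 0.64 [0.602 0.345 0.101]
carton [193. 209.] 0.66 [0.496 0.493 0.08 ]
```

```bash
python3 - <<'E'
import cv2
a=cv2.imread("pics/top.png")[110:290,170:500]; cv2.imwrite("pics/topc.png",cv2.resize(a,(792,432),interpolation=2))
a=cv2.imread("pics/scene.png")[90:350,220:500]; cv2.imwrite("pics/scenec.png",cv2.resize(a,None,fx=2.3,fy=2.3,interpolation=2))
E
```

```text
(no output)
```

View pics/topc.png

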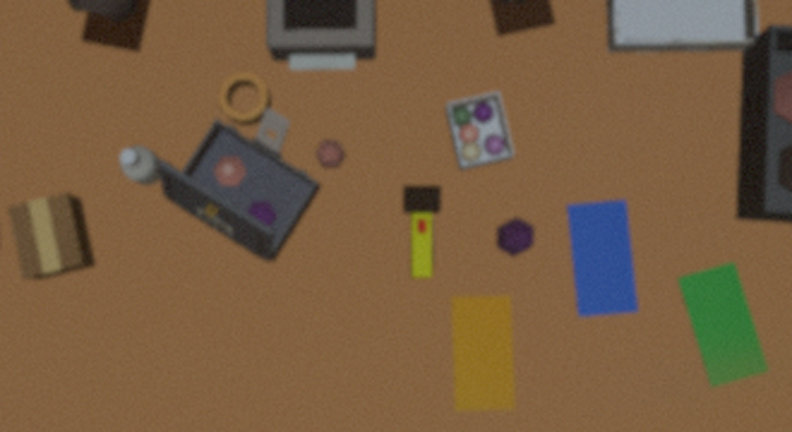

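View pics/scenec.png

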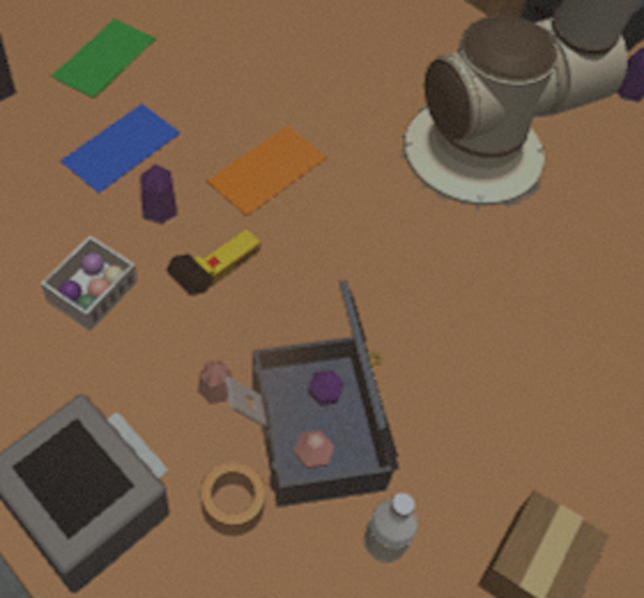

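The top crop shows the case with its lid upright and its front and hasp facing away from the robot at about (270,130). The scanner is at (422,240), head towards +x. Mat candidates are orange (483,352), blue (602,258) and green (722,325) in crop pixels. The blue one at full-frame pixel (420,217) is meant, because the text says blue.

```bash
python3 - <<'E'
from h import *
np.set_printoptions(precision=3,suppress=True)
A={n:np.load(n+".npz") for n in["scene","top"]}
def rep(n,q): 
    if len(q)>5: print(n,len(q),cv2.minAreaRect((q[:,:2]*1000).astype(np.float32)),"z",np.percentile(q[:,2],[5,50,95]))
for n,a in A.items():
    p,P,d=a["p"].astype(int),a["P"],a["d"]; ok=d>0
    r,g,b=p[...,0],p[...,1],p[...,2]
    near=ok&(abs(P[...,0]-.57)<.2)&(abs(P[...,1]-.19)<.16)
    z=P[...,2]
    grey=(abs(r-b)<35)&(r<b+15)
    q=P[near&grey&(z>.1)]; c=q.mean(0); w=np.linalg.svd(q-c,full_matrices=0)[2]; print(n,"lid",len(q),c,w[2],w[0],"zmax",q[:,2].max())
    rep(n+" walls",P[near&grey&(z>.06)&(z<.09)])
    m=ok&(b>r+50)&(b>g+30)&(abs(P[...,1]+.39)<.15)&(z<.03); 
    rep(n+" blue",P[m])
    m=ok&(r>130)&(g>130)&(b<90)&(abs(P[...,1]+.09)<.1)&(z>.01); rep(n+" scan",P[m])
    m=ok&(abs(P[...,1]+.09)<.1)&(abs(P[...,0]-.5)<.14)&(z>.045); rep(n+" head",P[m])
    m=ok&(abs(P[...,0]-.69)<.06)&(abs(P[...,1]-.13)<.045)&(z>.05); rep(n+" hasp",P[m])
    if n=="scene":
        print(np.c_[P[m],p[m]][::4])
E
```

```text
scene lid 347 [0.569 0.231 0.199] [0.608 0.027 0.793] [ 0.362  0.88  -0.307] zmax 0.22917761594612673
scene walls 505 ((592.8438720703125, 218.8597412109375), (268.3910217285156, 150.09051513671875), 57.55777359008789) z [0.061 0.072 0.078]
scene blue 863 ((454.0968322753906, -411.1180419921875), (190.4868621826172, 103.7516098022461), 4.545645236968994) z [-0.002  0.002  0.006]
scene scan 167 ((476.9931640625, -101.93962097167969), (31.678890228271484, 102.50201416015625), 89.28804016113281) z [0.028 0.031 0.044]
scene head 238 ((574.1890869140625, -128.3017578125), (64.97074127197266, 138.40304565429688), 35.530635833740234) z [0.046 0.055 0.067]
scene hasp 252 ((689.025146484375, 140.35035705566406), (65.79857635498047, 117.43106842041016), 88.43480682373047) z [0.051 0.119 0.159]
[[  0.663   0.108   0.157 122.    119.    115.   ]
 [  0.659   0.113   0.152 121.    111.    103.   ]
 [  0.661   0.115   0.153 120.    112.    105.   ]
 [  0.668   0.118   0.16  122.    114.    108.   ]
 [  0.652   0.118   0.139 122.    112.    104.   ]
 [  0.667   0.121   0.156 121.    110.    104.   ]
[... 2995 characters left out ...]
568659389637
top walls 204 ((589.3289794921875, 208.52001953125), (254.0260772705078, 154.97982788085938), 54.90099334716797) z [0.062 0.072 0.082]
top blue 1074 ((456.404541015625, -410.3313903808594), (185.72276306152344, 96.45938873291016), 4.788809299468994) z [-0.005  0.002  0.01 ]
top scan 150 ((477.23712158203125, -104.88883972167969), (28.404756546020508, 95.4312744140625), 89.14457702636719) z [0.025 0.031 0.04 ]
top head 194 ((577.9425659179688, -137.73287963867188), (67.59420776367188, 149.76568603515625), 34.15249252319336) z [0.046 0.056 0.068]
top hasp 207 ((689.7870483398438, 138.29879760742188), (68.44120025634766, 117.61266326904297), 87.94539642333984) z [0.053 0.113 0.158]
```

```bash
python3 -m jog '[{"rotation":[0,0,0],"translation":[50,-20,20],"grip":0},{"rotation":[0,0,0],"translation":[100,-50,50],"grip":0},{"rotation":[0,0,0],"translation":[140,-100,80],"grip":0},{"rotation":[0,0,0],"translation":[180,-150,110],"grip":0},{"rotation":[0,0,0],"translation":[210,-190,130],"grip":0},{"rotation":[0,0,0],"translation":[240,-230,150],"grip":0},{"rotation":[0,0,0],"translation":[260,-270,150],"grip":0},{"rotation":[0,0,0],"translation":[260,-270,150],"grip":0},{"rotation":[0,0,0],"translation":[260,-270,150],"grip":0}]' 30
python3 - <<'E'
from h import *
np.set_printoptions(precision=3,suppress=True)
p,d,P,M=snap("wrist","w1"); print(M); np.savez("w1.npz",p=p,d=d,P=P); o=readout.get_obs(); print(o["ee_pos"],o["tcp_rot"],o["q"],K("wrist"))
E
```

```text
time: 2.5
ee_pos: [0.4389, 0.2475, 0.3827]
tcp_rot: [179.9, 0.1, 161.0]
wrist_force: [0.6, -0.1, 0.5]
opening: 0.0001
grasp_force: 0.0
[[ 0.325  0.893  0.312  0.36 ]
 [ 0.946 -0.307 -0.106  0.275]
 [ 0.001  0.33  -0.944  0.526]
 [ 0.     0.     0.     1.   ]]
[0.439 0.248 0.382] [179.959   0.094 160.995] [ 29.46    5.279  27.966 112.594  -0.043  48.465] ({'vertical_fov': 66.54182646932694, 'cx': 320.0349711029878, 'cy': 201.88882183559062, 'tool_from_camera': array([[ 0.001, -0.945, -0.328,  0.084],
       [ 1.   ,  0.001,  0.   ,  0.   ],
       [ 0.   , -0.328,  0.945, -0.143],
       [ 0.   ,  0.   ,  0.   ,  1.   ]])}, np.float64(304.80800064588067))
```

View pics/w1.png

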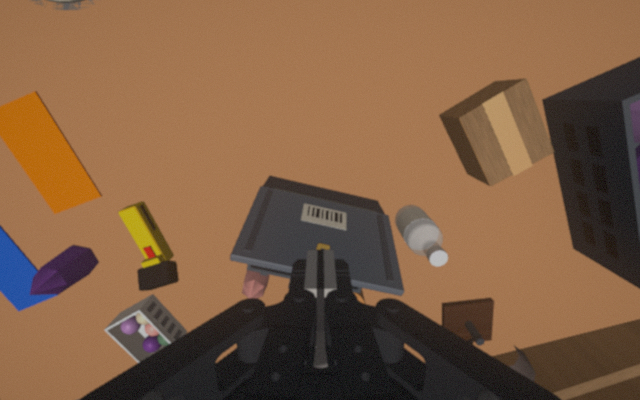

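The wrist view shows the lid's outer face with the label near (325,217), the staple at (322,247) and the bottle at (420,235). The lid's outer face is towards the robot.

```bash
python3 - <<'E'
from h import *
np.set_printoptions(precision=4,suppress=True)
a=np.load("w1.npz"); p,P,d=a["p"].astype(int),a["P"],a["d"]
m=np.zeros((400,640),bool); m[195:260,255:385]=1
m&=(d>0)&(P[...,2]>.09)
q=P[m]
for _ in range(4):
    c=q.mean(0); w=np.linalg.svd(q-c,full_matrices=0)[2]; n=w[2]; q=q[abs((q-c)@n)<.004]
n=n*np.sign(-n[0]); print("normal",n,"c",c,len(q),"tilt from vertical",np.degrees(np.arcsin(n[2])))
lm=np.zeros_like(m); lm[200:235,295:355]=1; lm&=(p.min(-1)>120)&(d>0)
v,u=np.nonzero(lm); print("label",P[lm].mean(0),u.mean(),v.mean(),len(u))
ys=np.array([-n[1],n[0]]);ys/=np.linalg.norm(ys); print("width dir",ys,np.degrees(np.arctan2(*ys[::-1])))
r=cv2.minAreaRect((np.c_[(P[m]-c)@np.r_[ys,0],(P[m]-c)@np.cross(n,np.r_[ys,0])]*1000).astype(np.float32)); print(r)
for t in["lid_hinge","lid_edge","label"]:
    snap("wrist"); print(t,[(x["uv"],x["confidence"],at(P,d,*x["uv"])) for x in spotter.mark_of("wrist",t)[:2]])
E
```

```text
normal [-0.8252  0.5206  0.2193] c [0.5178 0.2202 0.149 ] 1081 tilt from vertical 12.667848960834151
label [0.5227 0.2326 0.1407] 329.1111111111111 224.88888888888889 9
width dir [-0.5335 -0.8458] -122.24497614264324
((-27.53411102294922, 66.96463775634766), (194.68919372558594, 282.7681884765625), 13.142434120178223)
lid_hinge [([325.4, 201.6], 0.79, array([0.5059, 0.2331, 0.0861]))]
lid_edge []
label [([322.6, 217.4], 0.61, array([0.5133, 0.2255, 0.1275]))]
```

```bash
python3 -m jog '[{"rotation":[0,0,-7],"translation":[10,-10,-40],"grip":0},{"rotation":[0,0,-15],"translation":[20,-25,-85],"grip":0},{"rotation":[0,0,-15],"translation":[23,-32,-130],"grip":0},{"rotation":[0,0,-15],"translation":[23,-32,-170],"grip":0},{"rotation":[0,0,-15],"translation":[23,-32,-186],"grip":0},{"rotation":[0,0,-15],"translation":[47,-49,-186],"grip":0},{"rotation":[0,0,-15],"translation":[62,-59,-184],"grip":0},{"rotation":[0,0,-15],"translation":[77,-69,-180],"grip":0},{"rotation":[0,0,-15],"translation":[93,-79,-188],"grip":0},{"rotation":[0,0,-15],"translation":[104,-87,-196],"grip":0},{"rotation":[0,0,-15],"translation":[115,-95,-207],"grip":0},{"rotation":[0,0,-15],"translation":[125,-102,-219],"grip":0},{"rotation":[0,0,-15],"translation":[135,-108,-232],"grip":0},{"rotation":[0,0,-15],"translation":[143,-113,-252],"grip":0},{"rotation":[0,0,-15],"translation":[149,-117,-274],"grip":0},{"rotation":[0,0,-15],"translation":[151,-119,-290],"grip":0},{"rotation":[0,0,-15],"translation":[151,-119,-296],"grip":0},{"rotation":[0,0,-15],"translation":[151,-119,-296],"grip":0}]'
python3 - <<'E'
from h import *
p,d,P,M=snap("scene","s2"); a=p[220:330,300:440]; cv2.imwrite("pics/s2c.png",cv2.resize(a,None,fx=4,fy=4,interpolation=2)[...,::-1])
E
```

```text
time: 4.65
ee_pos: [0.5879, 0.1313, 0.0853]
tcp_rot: [-180.0, 0.0, 146.2]
wrist_force: [-0.5, 0.1, 0.5]
opening: -0.0001
grasp_force: 0.0
```

View pics/s2c.png

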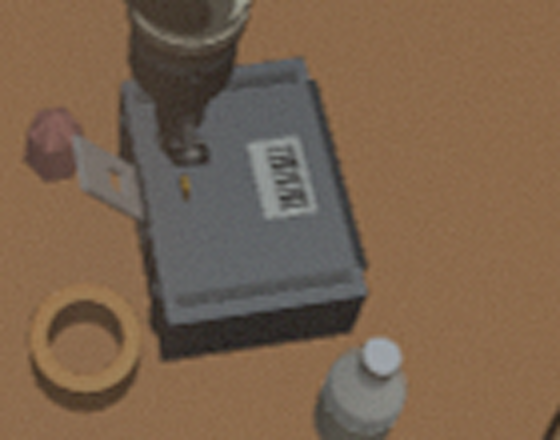

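The lid is down and the label is visible at (282,177) in the crop. I'll press a little more, then lift and look with the wrist camera.

```bash
python3 -m jog '[{"rotation":[0,0,0],"translation":[0,0,-2],"grip":0},{"rotation":[0,0,0],"translation":[0,0,-4],"grip":0},{"rotation":[0,0,0],"translation":[0,0,-4],"grip":0}]'; python3 -m jog '[{"rotation":[0,0,0],"translation":[0,0,30],"grip":0},{"rotation":[0,0,0],"translation":[-20,20,80],"grip":0},{"rotation":[0,0,0],"translation":[-40,40,130],"grip":0},{"rotation":[0,0,0],"translation":[-70,50,180],"grip":0},{"rotation":[0,0,0],"translation":[-90,50,220],"grip":0},{"rotation":[0,0,0],"translation":[-90,50,220],"grip":0},{"rotation":[0,0,0],"translation":[-90,50,220],"grip":0}]'
cat > m2.py <<'E'
from h import *
import sys
np.set_printoptions(precision=4,suppress=True)
tag=sys.argv[1]
p,d,P,M=snap("wrist",tag); np.savez(tag+".npz",p=p,d=d,P=P,M=M)
print(readout.get_obs()["ee_pos"],readout.get_obs()["tcp_rot"])
for t in sys.argv[2:]:
    print(t,[(x["uv"],x["confidence"],at(P,d,*x["uv"])) for x in spotter.mark_of("wrist",t)[:2]])
E
python3 m2.py w2 lid_hinge lid_edge label hasp_hinge hasp_tip scanner
python3 - <<'E'
from h import *
a=np.load("w2.npz"); p,P,d=a["p"].astype(int),a["P"],a["d"]
m=(d>0)&(abs(P[...,2]-.085)<.012)&(np.hypot(P[...,0]-.57,P[...,1]-.19)<.14)&(abs(p[...,0]-p[...,2])<40)
q=P[m]; c=q.mean(0);w=np.linalg.svd(q-c,full_matrices=0)[2]; print(c,w[2],cv2.minAreaRect((q[:,:2]*1000).astype(np.float32)),len(q))
E
```

```text
time: 5.0
ee_pos: [0.5881, 0.1317, 0.0848]
tcp_rot: [179.9, 0.1, 146.2]
wrist_force: [-9.4, -2.8, 25.1]
opening: -0.0001
grasp_force: 12.5
time: 5.7
ee_pos: [0.4978, 0.1824, 0.3047]
tcp_rot: [179.7, 0.2, 146.3]
wrist_force: [0.2, -0.3, -0.4]
opening: -0.0
grasp_force: 0.0
[0.4982 0.1821 0.3023] [179.8834   0.0911 146.2651]
lid_hinge [([357.2, 151.8], 0.68, array([0.5055, 0.2321, 0.085 ]))]
lid_edge [([463.0, 155.7], 0.28, array([0.5943, 0.3453, 0.0522]))]
label [([359.4, 190.5], 0.82, array([0.5478, 0.2089, 0.0862]))]
hasp_hinge [([357.5, 268.0], 0.95, array([0.6371, 0.1507, 0.0937])), ([349.2, 190.3], 0.75, array([0.541 , 0.1988, 0.0865]))]
hasp_tip []
scanner [([172.2, 251.2], 0.69, array([ 0.4912, -0.0853,  0.0286])), ([104.7, 297.5], 0.45, array([ 0.4917, -0.2325,  0.0311]))]
[0.56509459 0.19784478 0.08571145] [-0.00525683  0.00287782  0.99998204] ((572.8572998046875, 190.76358032226562), (203.07464599609375, 163.06861877441406), 57.43183517456055) 17799
```

View pics/w2.png

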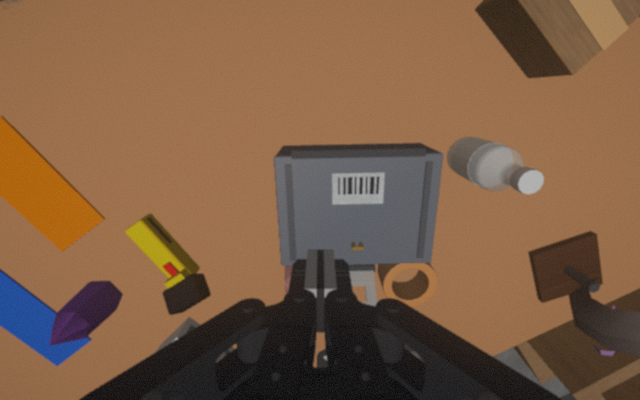

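The lid lies flat at 85.7 mm, yaw about 57°. Label at (358,188), staple at (357,246), hasp plate partly hidden behind the fingers at (360,285). Next is the hasp, pushed from outside.

```bash
python3 -m jog '[{"rotation":[0,0,0],"translation":[50,-15,-20],"grip":0},{"rotation":[0,0,0],"translation":[95,-30,-50],"grip":0},{"rotation":[0,0,0],"translation":[140,-45,-72],"grip":0},{"rotation":[0,0,0],"translation":[180,-62,-72],"grip":0},{"rotation":[0,0,0],"translation":[204,-75,-72],"grip":0},{"rotation":[0,0,0],"translation":[204,-75,-110],"grip":0},{"rotation":[0,0,0],"translation":[204,-75,-150],"grip":0},{"rotation":[0,0,0],"translation":[204,-75,-150],"grip":0}]'
python3 - <<'E'
from h import *
p,d,P,M=snap("scene"); a=p[200:330,280:430]; cv2.imwrite("pics/s3c.png",cv2.resize(a,None,fx=4,fy=4,interpolation=2)[...,::-1])
E
```

```text
time: 6.85
ee_pos: [0.6992, 0.1057, 0.1425]
tcp_rot: [-179.5, -0.6, 146.2]
wrist_force: [-0.5, -0.1, -0.8]
opening: 0.0
grasp_force: 0.0
```

View pics/s3c.png

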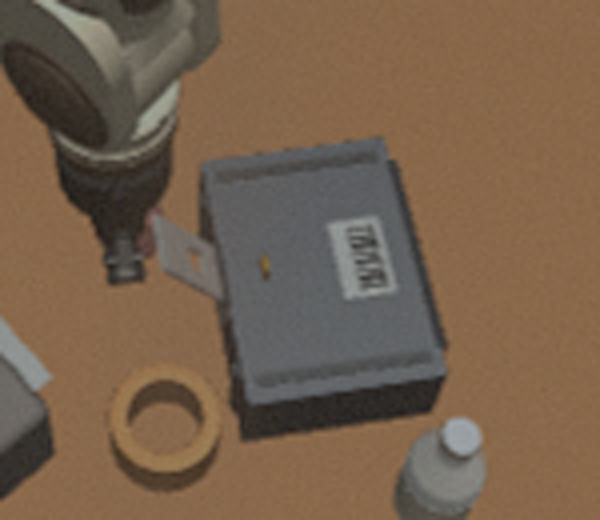

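The closed fingers at (125,265) stand outside the hasp plate at (190,255). Now I push inward.

```bash
python3 -m jog '[{"rotation":[0,0,0],"translation":[-16,11,4],"grip":0},{"rotation":[0,0,0],"translation":[-33,21,6],"grip":0},{"rotation":[0,0,0],"translation":[-46,30,9],"grip":0},{"rotation":[0,0,0],"translation":[-56,36,11],"grip":0},{"rotation":[0,0,0],"translation":[-68,44,12],"grip":0},{"rotation":[0,0,0],"translation":[-79,51,12],"grip":0},{"rotation":[0,0,0],"translation":[-94,60,3],"grip":0},{"rotation":[0,0,0],"translation":[-107,69,-10],"grip":0},{"rotation":[0,0,0],"translation":[-115,74,-24],"grip":0},{"rotation":[0,0,0],"translation":[-120,77,-37],"grip":0},{"rotation":[0,0,0],"translation":[-123,79,-48],"grip":0},{"rotation":[0,0,0],"translation":[-124,79,-57],"grip":0},{"rotation":[0,0,0],"translation":[-124,79,-57],"grip":0}]'
```

```text
time: 8.2
ee_pos: [0.5776, 0.1856, 0.0933]
tcp_rot: [-179.9, -0.1, 146.2]
wrist_force: [-1.0, -0.0, 0.3]
opening: 0.0002
grasp_force: 0.0
```

```bash
python3 -m jog '[{"rotation":[0,0,0],"translation":[0,0,-3],"grip":0},{"rotation":[0,0,0],"translation":[0,0,-5],"grip":0},{"rotation":[0,0,0],"translation":[0,0,-6],"grip":0},{"rotation":[0,0,0],"translation":[0,0,-6],"grip":0}]'
```

```text
time: 8.6
ee_pos: [0.5786, 0.1857, 0.0908]
tcp_rot: [179.9, 0.1, 146.2]
wrist_force: [-5.2, -0.8, 13.2]
opening: 0.0001
grasp_force: 6.7
```

```bash
python3 -m jog '[{"rotation":[0,0,0],"translation":[0,0,-4],"grip":0},{"rotation":[0,0,0],"translation":[0,0,-4],"grip":0}]'; python3 -m jog '[{"rotation":[0,0,0],"translation":[0,0,30],"grip":0},{"rotation":[0,0,-8],"translation":[0,0,70],"grip":0},{"rotation":[0,0,-16],"translation":[0,0,110],"grip":0},{"rotation":[0,0,-24],"translation":[0,-30,150],"grip":85},{"rotation":[0,0,-32],"translation":[-15,-60,190],"grip":85},{"rotation":[0,0,-40],"translation":[-30,-90,214],"grip":85},{"rotation":[0,0,-48],"translation":[-50,-120,214],"grip":85},{"rotation":[0,0,-56],"translation":[-70,-150,214],"grip":85},{"rotation":[0,0,-64],"translation":[-90,-180,214],"grip":85},{"rotation":[0,0,-72],"translation":[-110,-210,214],"grip":85},{"rotation":[0,0,-80],"translation":[-130,-250,214],"grip":85},{"rotation":[0,0,-88],"translation":[-139,-286,214],"grip":85},{"rotation":[0,0,-96],"translation":[-139,-286,214],"grip":85},{"rotation":[0,0,-104],"translation":[-139,-286,214],"grip":85},{"rotation":[0,0,-112],"translation":[-139,-286,214],"grip":85},{"rotation":[0,0,-120],"translation":[-139,-286,214],"grip":85},{"rotation":[0,0,-128],"translation":[-139,-286,214],"grip":85},{"rotation":[0,0,-137],"translation":[-139,-286,214],"grip":85},{"rotation":[0,0,-146],"translation":[-139,-286,214],"grip":85},{"rotation":[0,0,-146],"translation":[-139,-286,214],"grip":85}]'
python3 m2.py w3 scanner lens
python3 - <<'E'
from h import *
p,d,P,M=snap("scene"); np.savez("s4.npz",p=p,d=d,P=P); a=p[200:330,280:430]; w=np.load("w3.npz")
cv2.imwrite("pics/s4c.png",np.hstack([cv2.resize(a,(460,400),interpolation=2),w["p"][:,150:490]])[...,::-1])
q=w["p"].astype(int);P=w["P"];d=w["d"]
m=(d>0)&(q[...,0]>110)&(q[...,1]>110)&(q[...,2]<80)&(abs(P[...,1]+.1)<.1)&(P[...,2]>.022)&(P[...,2]<.045); x=P[m]; print("handle",len(x),cv2.minAreaRect((x[:,:2]*1000).astype(np.float32)),np.median(x[:,2]))
m=(d>0)&(P[...,2]>.055)&(abs(P[...,1]+.1)<.08)&(abs(P[...,0]-.52)<.08); x=P[m]; print("head",len(x),cv2.minAreaRect((x[:,:2]*1000).astype(np.float32)),np.median(x[:,2]))
s=np.load("s4.npz");P=s["P"];d=s["d"];c=np.array([.506,.232]);f=np.array([.843,-.538]);y=np.array([.538,.843])
A=(P[...,:2]-c)@f;S=(P[...,:2]-c)@y
m=(d>0)&(A>.06)&(A<.16)&(abs(S)<.03)
for a0 in np.arange(.06,.16,.01):
  k=m&(abs(A-a0)<.005); print(round(a0,2),np.percentile(P[k][:,2],[10,50,90]),end=";")
k=(d>0)&(A>.16)&(A<.23)&(abs(S)<.03)&(P[...,2]>.06); print("outside pts",k.sum())
E
```

```text
time: 8.8
ee_pos: [0.5788, 0.1858, 0.0903]
tcp_rot: [179.8, 0.2, 146.2]
wrist_force: [-13.7, -3.0, 34.8]
opening: -0.0004
grasp_force: 17.6
time: 10.8
ee_pos: [0.4392, -0.1005, 0.2987]
tcp_rot: [180.0, -0.0, 0.0]
wrist_force: [0.5, -0.3, 0.3]
opening: 0.0849
grasp_force: 0.0
[ 0.4392 -0.1005  0.2987] [179.9902  -0.0366   0.2786]
scanner [([321.8, 116.2], 0.83, array([ 0.5011, -0.1018,  0.0341]))]
lens []
handle 1788 ((479.2314758300781, -104.56953430175781), (34.60517501831055, 106.55997467041016), 89.44800567626953) 0.0320914376772837
head 31636 ((507.0757141113281, -100.61750793457031), (134.12925720214844, 149.13595581054688), 0.010596850886940956) 0.37286834592601015
0.06 [0.0811393  0.08375172 0.08810248];0.07 [0.08370788 0.08805487 0.09154822];0.08 [0.08333256 0.08951101 0.09206511];0.09 [0.08335929 0.08969511 0.09312   ];0.1 [0.08409396 0.08900268 0.09288289];0.11 [0.08279418 0.08742394 0.0921284 ];0.12 [0.08335056 0.09023997 0.09752236];0.13 [0.08410935 0.09013583 0.09281857];0.14 [0.08411647 0.0896203  0.09266857];0.15 [-0.00174315  0.08514643  0.09286667];outside pts 0
```

View pics/s4c.png

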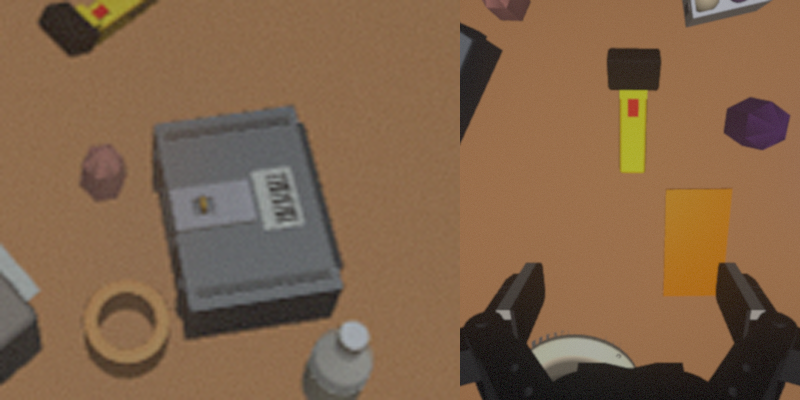

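The crop shows the hasp flat on the lid with the staple through its slot at (203,204). The wrist view shows the scanner handle at (632,130), with nothing near enough to be touched. I'll grasp about 10 mm behind the origin.

```bash
python3 -m jog '[{"rotation":[0,0,-1],"translation":[25,-2,-45],"grip":85},{"rotation":[0,0,-1],"translation":[52,-4,-90],"grip":85},{"rotation":[0,0,-1],"translation":[52,-4,-135],"grip":85},{"rotation":[0,0,-1],"translation":[52,-4,-180],"grip":85},{"rotation":[0,0,-1],"translation":[52,-4,-215],"grip":85},{"rotation":[0,0,-1],"translation":[52,-4,-245],"grip":85},{"rotation":[0,0,-1],"translation":[52,-4,-270],"grip":85},{"rotation":[0,0,-1],"translation":[52,-4,-288],"grip":85},{"rotation":[0,0,-1],"translation":[52,-4,-296],"grip":85},{"rotation":[0,0,-1],"translation":[52,-4,-296],"grip":85},{"rotation":[0,0,-1],"translation":[52,-4,-296],"grip":85}]' 60
python3 -m jog '[{"rotation":[0,0,0],"translation":[0,0,0],"grip":20},{"rotation":[0,0,0],"translation":[0,0,0],"grip":20},{"rotation":[0,0,0],"translation":[0,0,0],"grip":20},{"rotation":[0,0,0],"translation":[0,0,0],"grip":20},{"rotation":[0,0,0],"translation":[0,0,0],"grip":20},{"rotation":[0,0,0],"translation":[0,0,0],"grip":20},{"rotation":[0,0,0],"translation":[0,0,0],"grip":20},{"rotation":[0,0,0],"translation":[0,0,0],"grip":20}]' 60
```

```text
time: 12.1
ee_pos: [0.4916, -0.1044, 0.0032]
tcp_rot: [180.0, -0.1, -0.7]
wrist_force: [0.3, -0.1, 0.7]
opening: 0.0849
grasp_force: 0.0
time: 12.9
ee_pos: [0.4915, -0.1044, 0.0029]
tcp_rot: [180.0, -0.1, -0.8]
wrist_force: [0.1, -0.5, 5.9]
opening: 0.0353
grasp_force: 61.4
```

```bash
python3 -m jog '[{"rotation":[0,0,0],"translation":[0,0,10],"grip":20},{"rotation":[0,0,0],"translation":[0,0,40],"grip":20},{"rotation":[0,0,0],"translation":[0,0,80],"grip":20},{"rotation":[0,0,0],"translation":[0,0,120],"grip":20},{"rotation":[0,0,0],"translation":[-20,10,160],"grip":20},{"rotation":[0,0,0],"translation":[-40,20,200],"grip":20},{"rotation":[0,0,0],"translation":[-50,30,200],"grip":20},{"rotation":[0,0,0],"translation":[-50,30,200],"grip":20}]'
cat > lab.py <<'E'
from h import *
np.set_printoptions(precision=4,suppress=True)
def ray(n,M,u,v,z):
    i,f=K(n); w=M[:3,:3]@np.array([(u-i["cx"])/f,(v-i["cy"])/f,1]); return M[:3,3]+w*(z-M[2,3])/w[2]
def lab(n,p,P,d,M):
    q=p.astype(int); m=(d>0)&(np.hypot(P[...,0]-.544,P[...,1]-.209)<.05)&(abs(P[...,2]-.085)<.02)
    g=q.sum(-1)/3; th=g[m].min()*.5+g[m].max()*.5; m&=g>th
    m=cv2.morphologyEx(m.astype(np.uint8),cv2.MORPH_CLOSE,np.ones((5,5)))
    k,l,st,c=cv2.connectedComponentsWithStats(m); j=1+np.argmax(st[1:,4])
    pts=np.argwhere(l==j)[:,::-1].astype(np.float32); r=cv2.minAreaRect(pts)
    print(n,r,"->",ray(n,M,*r[0],.0857))
if __name__=="__main__":
    w=np.load("w2.npz"); lab("wrist",w["p"],w["P"],w["d"],w["M"])
    for n in["top","scene"]: p,d,P,M=snap(n); lab(n,p,P,d,M)
    p,d,P,M=snap("wrist","w5"); np.savez("w5.npz",p=p,d=d,P=P,M=M); o=readout.get_obs(); print(o["ee_pos"],o["tcp_rot"],o["q"])
    m=(d>0)&(d<.32)&(p[...,0]>90)&(p[...,1]>90)&(p[...,2]<80)
    Tt=np.linalg.inv(M@np.linalg.inv(np.array(imaging.camera_info("wrist")["tool_from_camera"])))
    Q=P@Tt[:3,:3].T+Tt[:3,3]
    x=Q[m&(abs(Q[...,1])<.05)]; print("yellow in tool",len(x),x.min(0),x.max(0),np.median(x,0))
    mm=(d>0)&(Q[...,2]<-.055)&(Q[...,2]>-.075)&(Q[...,0]>.02)&(Q[...,0]<.11)&(abs(Q[...,1])<.05); x=Q[mm]; print("headtop",len(x),np.percentile(x,[2,50,98],axis=0))
E
python3 lab.py
```

```text
time: 13.7
ee_pos: [0.4406, -0.0736, 0.2034]
tcp_rot: [180.0, -0.1, -0.7]
wrist_force: [0.3, 0.3, -2.8]
opening: 0.0349
grasp_force: 60.4
wrist ((356.5, 186.5), (37.0, 57.0), 90.0) -> [0.5426 0.2087 0.0857]
top ((267.9000244140625, 193.20001220703125), (21.466251373291016, 20.124608993530273), 26.56505012512207) -> [0.5509 0.199  0.0857]
scene ((365.86541748046875, 264.8269348144531), (20.788311004638672, 23.337820053100586), 78.69007110595703) -> [0.5555 0.2036 0.0857]
[ 0.441  -0.0744  0.2009] [-179.9913    0.105    -0.7673] [ -9.5674  -9.4645  -7.2815  92.2881  -0.0075 171.1999]
yellow in tool 10578 [-0.0395 -0.0499 -0.0892] [ 0.0874  0.0498 -0.007 ] [ 0.0034  0.0004 -0.0296]
headtop 17079 [[ 0.0568 -0.0282 -0.065 ]
 [ 0.0705 -0.     -0.0611]
 [ 0.0793  0.0281 -0.0553]]
```

View pics/w5.png

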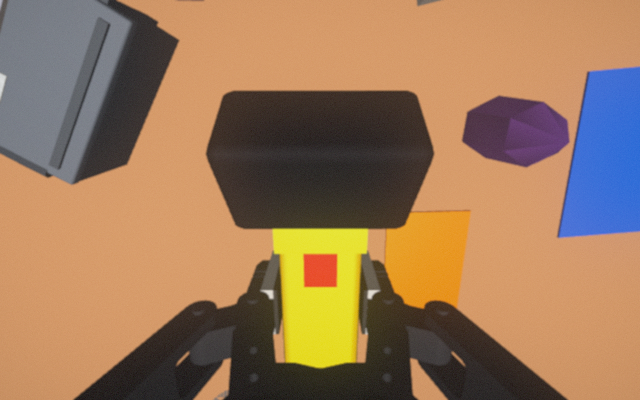

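The scanner is held squarely, handle centred between the pads and head ahead at (320,160). I'll hover near the label and measure it again from there.

```bash
python3 -m jog '[{"rotation":[0,0,8],"translation":[0,35,0],"grip":20},{"rotation":[0,0,16],"translation":[2,70,0],"grip":20},{"rotation":[0,0,24],"translation":[4,105,0],"grip":20},{"rotation":[0,0,32],"translation":[6,140,0],"grip":20},{"rotation":[0,0,40],"translation":[8,170,0],"grip":20},{"rotation":[0,0,46],"translation":[10,191,0],"grip":20},{"rotation":[0,0,46],"translation":[10,191,0],"grip":20},{"rotation":[0,0,46],"translation":[10,191,0],"grip":20}]'
cat > scan.py <<'E'
from h import *
from lab import lab
np.set_printoptions(precision=4,suppress=True)
def plan(L,yaw,pitch,dist=.1):
    Rs=R.from_euler('xyz',[0,pitch,yaw],degrees=True).as_matrix()
    b=Rs@np.array([np.cos(.96),0,-np.sin(.96)]); lens=L-dist*b
    org=lens-Rs@np.array([.065,0,.032]); tcp=org+Rs@np.array([-.010,0,.003])
    Rt=Rs@np.diag([1,-1,-1.]); return tcp,Rt,lens,org
if __name__=="__main__":
    p,d,P,M=snap("wrist","w6"); np.savez("w6.npz",p=p,d=d,P=P,M=M); o=readout.get_obs()
    lab("wrist",p,P,d,M); print(o["ee_pos"],o["tcp_rot"],o["q"])
    for pt in (0,20):
        t,Rt,l,og=plan(np.array([.5425,.2087,.0857]),45,pt)
        Rc=R.from_euler('xyz',o["tcp_rot"],degrees=True).as_matrix()
        print(pt,"tcp",t,"lens",l,"org",og,"move mm",(t-o["ee_pos"])*1000,"rotvec",R.from_matrix(Rt@Rc.T).as_rotvec(degrees=True))
E
python3 scan.py
```

```text
time: 14.65
ee_pos: [0.451, 0.1166, 0.2009]
tcp_rot: [-179.9, 0.1, 45.2]
wrist_force: [-0.0, -1.3, -2.4]
opening: 0.0348
grasp_force: 60.7
wrist ((313.8804626464844, 43.27561950683594), (105.11376953125, 80.38933563232422), 77.90524291992188) -> [0.5349 0.2067 0.0857]
[0.451  0.1161 0.2012] [-179.9575    0.1078   45.109 ] [ 14.4521  -6.9321  -5.0057  92.0408  -0.0184 149.3432]
0 tcp [0.4489 0.1151 0.1386] lens [0.5019 0.1681 0.1676] org [0.456  0.1222 0.1356] move mm [ -2.1058  -1.0322 -62.6299] rotvec [ 0.0462 -0.1062 -0.1089]
20 tcp [0.4674 0.1336 0.1807] lens [0.5242 0.1904 0.1823] org [0.4733 0.1395 0.1745] move mm [ 16.3365  17.41   -20.5543] rotvec [-14.109   14.0228  -0.1004]
```

View pics/w6.png

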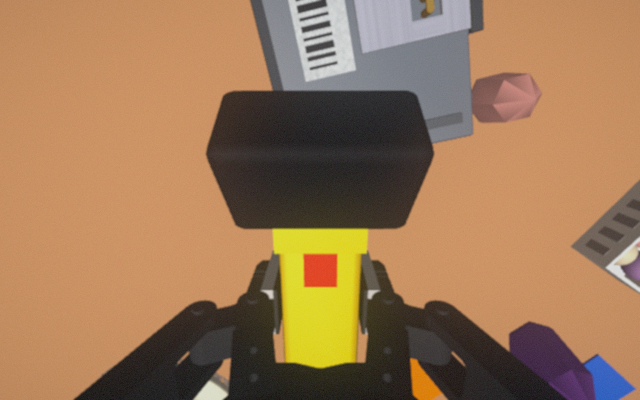

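The label is cut off at the top of the picture. Its near short edge shows at (306,81)–(355,70), so I'll work out the centre from that edge.

```bash
python3 - <<'E'
from lab import *
w=np.load("w6.npz");M=w["M"]
a=ray("wrist",M,306,81,.0857);b=ray("wrist",M,355.5,70,.0857);e=b-a
print(a,b,np.linalg.norm(e),np.degrees(np.arctan2(e[1],e[0])),"centre",(a+b)/2+.032*np.array([-e[1],e[0],0])/np.linalg.norm(e))
w=np.load("w2.npz");M=w["M"];g=w["p"].astype(int).sum(-1)
m=np.zeros((400,640),bool);m[160:215,320:400]=g[160:215,320:400]>330
pts=np.argwhere(m)[:,::-1].astype(np.float32);r=cv2.minAreaRect(pts);print(r)
c=[ray("wrist",M,*x,.0857)[:2] for x in cv2.boxPoints(r)];print(np.array(c),np.mean(c,0))
E
```

```text
[0.5116 0.1923 0.0857] [0.5446 0.1707 0.0857] 0.03949439908612924 -33.155341512099774 centre [0.5456 0.2083 0.0857]
((358.01129150390625, 187.94972229003906), (33.2396125793457, 54.75788879394531), 88.56790161132812)
[[0.5091 0.1917]
 [0.5447 0.248 ]
 [0.5826 0.2276]
 [0.5458 0.1691]] [0.5456 0.2091]
```

```bash
python3 -m jog '[{"rotation":[-5,5,0],"translation":[6,6,-5],"grip":20},{"rotation":[-10,10,0],"translation":[12,12,-12],"grip":20},{"rotation":[-14,14,0],"translation":[19,17,-20],"grip":20},{"rotation":[-14,14,0],"translation":[19,17,-20],"grip":20},{"rotation":[-14,14,0],"translation":[19,17,-20],"grip":20},{"rotation":[-14,14,0],"translation":[19,17,-20],"grip":20}]'
cat > chk.py <<'E'
from h import *
o=readout.get_obs();Rt=R.from_euler('xyz',o["tcp_rot"],degrees=True).as_matrix();Rs=Rt@np.diag([1,-1,-1.])
og=o["ee_pos"]-Rs@np.array([-.010,0,.003]);l=og+Rs@np.array([.065,0,.032]);b=Rs@np.array([np.cos(.96),0,-np.sin(.96)])
s=(.0857-l[2])/b[2];print("lens",l,"beam",b,"hit",l+s*b,"dist",s,o["q"])
E
python3 chk.py
```

```text
time: 15.3
ee_pos: [0.4701, 0.1329, 0.1835]
tcp_rot: [-180.0, 19.6, 45.1]
wrist_force: [0.6, -1.0, -1.6]
opening: 0.0348
grasp_force: 60.7
lens [0.52678383 0.18981827 0.18564398] beam [ 0.18677693  0.18801539 -0.96424301] hit [0.54614329 0.20930611 0.0857    ] dist 0.10365019591088419 [ 20.46122641  13.59965487  11.92276354 106.29131194  -8.03322891
 156.6215703 ]
```

Beam hits (0.546, 0.209), which is the label centre, from 104 mm. I'll hold here for 1.8 s.

```bash
python3 -m jog '[{"rotation":[0,0,0],"translation":[0,0,-3],"grip":20},{"rotation":[0,0,0],"translation":[0,0,-3],"grip":20},{"rotation":[0,0,0],"translation":[0,0,-3],"grip":20},{"rotation":[0,0,0],"translation":[0,0,-3],"grip":20},{"rotation":[0,0,0],"translation":[0,0,-3],"grip":20},{"rotation":[0,0,0],"translation":[0,0,-3],"grip":20},{"rotation":[0,0,0],"translation":[0,0,-3],"grip":20},{"rotation":[0,0,0],"translation":[0,0,-3],"grip":20},{"rotation":[0,0,0],"translation":[0,0,-3],"grip":20},{"rotation":[0,0,0],"translation":[0,0,-3],"grip":20},{"rotation":[0,0,0],"translation":[0,0,-3],"grip":20},{"rotation":[0,0,0],"translation":[0,0,-3],"grip":20},{"rotation":[0,0,0],"translation":[0,0,-3],"grip":20},{"rotation":[0,0,0],"translation":[0,0,-3],"grip":20},{"rotation":[0,0,0],"translation":[0,0,-3],"grip":20},{"rotation":[0,0,0],"translation":[0,0,-3],"grip":20},{"rotation":[0,0,0],"translation":[0,0,-3],"grip":20},{"rotation":[0,0,0],"translation":[0,0,-3],"grip":20},{"rotation":[0,0,0],"translation":[0,0,-3],"grip":20}]'
python3 chk.py
```

```text
time: 17.2
ee_pos: [0.4701, 0.1337, 0.1793]
tcp_rot: [-179.9, 19.8, 45.2]
wrist_force: [0.6, -0.0, -2.9]
opening: 0.0352
grasp_force: 60.8
lens [0.52673306 0.19075214 0.18119326] beam [ 0.18389048  0.18692899 -0.96500873] hit [0.5449301  0.20924986 0.0857    ] dist 0.09895585012737813 [ 20.56386121  13.7864546   11.63459063 105.99045291  -8.05418427
 156.63546117]
```

```bash
python3 -m jog '[{"rotation":[0,0,0],"translation":[0,0,30],"grip":20},{"rotation":[5,-5,0],"translation":[-5,-20,60],"grip":20},{"rotation":[10,-10,0],"translation":[-10,-50,80],"grip":20},{"rotation":[14,-14,0],"translation":[-15,-85,82],"grip":20},{"rotation":[14,-14,0],"translation":[-15,-95,82],"grip":20}]'
python3 -m jog '[{"rotation":[0,0,-8],"translation":[-5,-40,0],"grip":20},{"rotation":[0,0,-16],"translation":[-12,-85,0],"grip":20},{"rotation":[0,0,-24],"translation":[-20,-130,0],"grip":20},{"rotation":[0,0,-32],"translation":[-28,-175,0],"grip":20},{"rotation":[0,0,-40],"translation":[-35,-220,0],"grip":20},{"rotation":[0,0,-40],"translation":[-35,-250,0],"grip":20},{"rotation":[0,0,-40],"translation":[-35,-250,0],"grip":20},{"rotation":[0,0,-40],"translation":[-35,-250,0],"grip":20}]'
python3 - <<'E'
from h import *
np.set_printoptions(precision=4,suppress=True)
p,d,P,M=snap("wrist","w7"); o=readout.get_obs(); print(o["ee_pos"],o["tcp_rot"],o["q"])
q=p.astype(int); m=(d>0)&(q[...,2]>q[...,0]+50)&(q[...,2]>q[...,1]+30)&(P[...,2]<.03)&(np.hypot(P[...,0]-.455,P[...,1]+.41)<.16)
x=P[m]; print(len(x),cv2.minAreaRect((x[:,:2]*1000).astype(np.float32)),np.median(x[:,2])); v,u=np.nonzero(m); print(u.min(),u.max(),v.min(),v.max())
E
```

```text
time: 17.7
ee_pos: [0.4535, 0.0356, 0.264]
tcp_rot: [179.8, -0.3, 45.0]
wrist_force: [1.8, 0.4, -1.6]
opening: 0.0351
grasp_force: 60.8
time: 18.5
ee_pos: [0.4199, -0.2116, 0.2608]
tcp_rot: [-179.9, 0.1, 5.1]
wrist_force: [-0.6, 0.8, -2.1]
opening: 0.035
grasp_force: 61.0
[ 0.42   -0.2109  0.2609] [-179.9558    0.0603    5.2106] [-26.6689  -5.0932   3.3411  98.5087   0.0057 148.1206]
11085 ((456.0426940917969, -409.99505615234375), (190.75717163085938, 100.35499572753906), 4.326988697052002) 0.003284549964132022
426 527 71 217
```

```bash
python3 -m jog '[{"rotation":[0,0,0],"translation":[5,-45,0],"grip":20},{"rotation":[0,0,0],"translation":[12,-90,0],"grip":20},{"rotation":[0,0,0],"translation":[18,-135,-10],"grip":20},{"rotation":[0,0,-1],"translation":[26,-175,-30],"grip":20},{"rotation":[0,0,-1],"translation":[26,-200,-70],"grip":20},{"rotation":[0,0,-1],"translation":[26,-200,-115],"grip":20},{"rotation":[0,0,-1],"translation":[26,-200,-160],"grip":20},{"rotation":[0,0,-1],"translation":[26,-200,-200],"grip":20},{"rotation":[0,0,-1],"translation":[26,-200,-230],"grip":20},{"rotation":[0,0,-1],"translation":[26,-200,-243],"grip":20},{"rotation":[0,0,-1],"translation":[26,-200,-249],"grip":20},{"rotation":[0,0,-1],"translation":[26,-200,-249],"grip":20},{"rotation":[0,0,-1],"translation":[26,-200,-249],"grip":20}]'
```

```text
time: 19.85
ee_pos: [0.4471, -0.4118, 0.0142]
tcp_rot: [179.9, -0.1, 4.2]
wrist_force: [-0.1, -0.9, -1.5]
opening: 0.0354
grasp_force: 61.3
```

```bash
python3 -m jog '[{"rotation":[0,0,0],"translation":[-1,1,-3],"grip":20},{"rotation":[0,0,0],"translation":[-1,1,-5],"grip":20},{"rotation":[0,0,0],"translation":[-1,1,-7],"grip":20},{"rotation":[0,0,0],"translation":[-1,1,-7],"grip":20},{"rotation":[0,0,0],"translation":[-1,1,-7],"grip":20}]'
```

```text
time: 20.35
ee_pos: [0.4452, -0.4105, 0.006]
tcp_rot: [180.0, -0.0, 4.2]
wrist_force: [-1.7, 1.1, 5.4]
opening: 0.0352
grasp_force: 62.2
```

```bash
python3 -m jog '[{"rotation":[0,0,0],"translation":[0,0,0],"grip":45},{"rotation":[0,0,0],"translation":[0,0,0],"grip":65},{"rotation":[0,0,0],"translation":[0,0,0],"grip":85},{"rotation":[0,0,0],"translation":[0,0,0],"grip":85},{"rotation":[0,0,0],"translation":[0,0,0],"grip":85},{"rotation":[0,0,0],"translation":[0,0,0],"grip":85},{"rotation":[0,0,0],"translation":[0,0,15],"grip":85},{"rotation":[0,0,0],"translation":[0,0,40],"grip":85},{"rotation":[0,0,0],"translation":[0,0,80],"grip":85},{"rotation":[0,0,0],"translation":[-10,0,125],"grip":85},{"rotation":[0,0,0],"translation":[-30,0,170],"grip":85},{"rotation":[0,0,0],"translation":[-60,0,220],"grip":85},{"rotation":[0,0,0],"translation":[-90,0,260],"grip":85},{"rotation":[0,0,0],"translation":[-90,0,280],"grip":85},{"rotation":[0,0,0],"translation":[-90,0,280],"grip":85},{"rotation":[0,0,0],"translation":[-90,0,280],"grip":85}]'
python3 - <<'E'
from h import *
p,d,P,M=snap("wrist"); s,_,_,_=snap("scene")
q=p.astype(int);m=(d>0)&(q[...,0]>110)&(q[...,1]>110)&(q[...,2]<80)&(abs(P[...,1]+.41)<.08)&(P[...,2]>.02)&(P[...,2]<.06); x=P[m]; print("handle",len(x),cv2.minAreaRect((x[:,:2]*1000).astype(np.float32)),np.percentile(x[:,2],[5,50,95]))
cv2.imwrite("pics/fin.png",np.hstack([cv2.resize(s[90:350,180:460],(431,400),interpolation=2),p[:,150:500]])[...,::-1])
E
```

```text
time: 21.95
ee_pos: [0.3551, -0.4104, 0.2865]
tcp_rot: [179.9, -0.1, 4.2]
wrist_force: [0.3, -0.7, -0.4]
opening: 0.0851
grasp_force: 0.0
handle 2273 ((433.0975341796875, -411.59576416015625), (105.36923217773438, 34.03369140625), 4.62028694152832) [0.03372214 0.03529318 0.04940094]
```

View pics/fin.png

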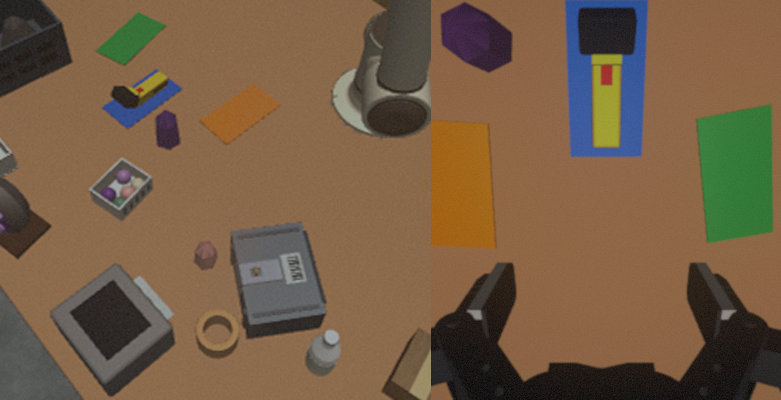

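The scanner lies level and centred on the blue mat: its origin works out to about (0.4555, -0.410) against the mat's (0.456, -0.410). The lid is shut, the hasp is home, and the bystanders look undisturbed.

```bash
python3 -c "
from workcell import bot; print(bot.job_done())"
```

```text
the job is handed in; nothing more can be done
None
```

The job is handed in at about 22 s of the allowed 72: the lid is shut, the hasp is home over its catch, the label was scanned from about 10 cm for 1.8 s, and the scanner lies level on the middle of the blue mat; no verdict came back.

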